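Drop the cracked flask through the sprung flap of the broken-glass box

ROBOT

A 6-joint arm with a two-finger parallel gripper is mounted at the origin on a cart in front of the work surface, level with it; the furniture and walls round the work are solid. World frame = base frame: x ahead of the robot, y to its left, z up, the work surface at z = 0. Lengths are in m, angles in rad, forces in N, time in s.
With the tool pointing down it reaches from about 0.275 to 0.875 m from the base axis. Payload 12.5 kg.
Tool frame: the origin (TCP) lies at the very end of the fingers, on their centre line; the grasp point (between the pads) lies 19 mm behind it; z points along the fingers, y is the line along which they close (so a half turn about z gives the same grasp; the last joint's range is limited). The gripper opens to 85 mm and grips with 20 to 120 N. Pads are 22 mm wide; open, the fingers measure 114 mm over their backs; the gripper's body (76 mm by 85 mm) begins 54 mm behind the grasp point. The pads swing forward as they close: fully open they stand 13 mm farther back than shut.
Start: joints at [-1.336, 0.351, 1.652, -0, 1.139, -0.085], TCP at [0.173, -0.522, 0.231] pointing down, gripper open.
Joint ranges: [-2.75, 2.75], [-0.79, 2.1], [0.01, 2.65], [-1.57, 4.71], [0.07, 3.14], [-2.87, 2.87]. Speed limits (rad/s): [2.22, 2.22, 2.79, 3.14, 3.14, 3.14].

INTERFACE

Orientations are given as a 3x3 rotation matrix whose columns are the frame's x, y, z axes.
In Python, from bench import manip gives the robot as it stands. Calls block until the motion is done:
- manip.move_ptp(position, orientation): joint-space move of the TCP to a pose.
- manip.move_l(position, attitude=None, max_speed=0.15): straight line of the TCP; attitude=None keeps the orientation; max_speed is the mean speed in m/s.
- manip.move_j(angles): joint-space move.
- manip.set_gripper(opening, effort=None): opening from 0.0 (shut) to 1.0 (fully open); effort is the grip in N (None keeps the last); returns when the fingers have stopped.
- manip.dwell(seconds).
- manip.inverse_kinematics(position, orientation): joint angles nearest the present ones, or None.
- manip.grab_frame(name): name is "side" or "top"; returns (picture, depth): 400x640x3 uint8, red, green, blue; 400x640 float32, m along the optical axis (not along the pixel's ray), 0 where there is no reading.
- manip.get_calibration(name): a dict with "camera_matrix" (3x3 intrinsics, pixels), "k1" (the pictures are not rectified: a ray, as slopes to the right and down, at radius r is drawn at 1 + k1 r^2 times it, then the intrinsics apply), "R" (3x3) and "t" (3): a world point X has camera coordinates R X + t. Camera axes: x right, y down, z forward; pixel columns grow to the right and rows downward; lengths in m; the calibration is good to about 2 mm. A picture is of the moment at which its call begins. get_calibration takes no time and is no camera call.
A pose or a line that the arm cannot do raises manip.Unreachable and nothing moves.
- manip.sign_off(): hands the job in; it is judged then, once.
Trained networks look in the newest picture that a camera, given by its name, has taken for a name from the list of things; names that differ only in an ending like _2 or _b are one class to them, and where a whole thing is asked for, a point or a joint stands for the part that bears it (a point fixed in the world has none). Each returns a list of dicts, best first, with "confidence" (0 to 1); they miss things now and then, are a little off and sometimes report something else, mostly with a low value. They report only what shows in the picture. A call takes as long as a camera call.
- manip.look_for(camera, name): "at" ([x, y, z] in m, in world coordinates, good to about 4 mm: the middle of the surface that is visible of it).
Readings, each from a call of its own:
- manip.current_time(): time.
- manip.current_qpos(): joint angles.
- manip.current_joint_vel(): joint speeds.
- manip.current_joint_torque(): joint torques, N m.
- manip.current_ee_pos(): TCP position.
- manip.current_tcp_rot(): TCP orientation.
- manip.current_force(): force on the tool from outside, world axes, zero at the start.
- manip.current_ft_torque(): the same for the moment, N m.
- manip.current_grip_width(): opening from 0.0 (shut) to 1.0 (fully open).
- manip.current_grip_force(): force on a finger pad.
Only numpy, scipy, OpenCV 4.12 (cv2) and the standard library are available. Lean on these libraries where they do the work, as an engineer would, in place of code of your own. Each camera call takes 0.05 s, during which the arm holds its last target. There are 200 camera calls.

TASK

The smaller of the two conical flasks is cracked: pick it up and put it into the grey broken-glass box, pushing the sprung steel flap in its top down and holding it open until you have let the flask go inside. The flask must end up in the box with the flap sprung shut again; leave the larger conical flask standing where it is.

Things in the scene. Friction and masses are not known exactly. Their poses are not given: they have to be found in the camera images.
- small_flask: the cracked reject: clear glass conical flask, 88 mm tall, foot 52 mm across, tapering to a neck about 20 to 25 mm across; about 60 g; pale base; stands upright. Take it by the neck, 65 to 80 mm above the foot. Origin: centre of its underside, z up.
- large_flask: the sound one, to be left: the same shape of clear glass conical flask but larger, 108 mm tall, foot 64 mm across, without stopper. Origin: centre of its underside, z up. It may stand in either of the two places of the flasks.
- glass_box: closed hollow grey plastic box fixed to the worktop, 190 x 190 mm, 200 mm high, walls and floor 6 mm. Its flat top has one central slot, 100 mm along box x by 130 mm along box y, closed by a steel flap flush with the top. Origin: centre of the underside (the slot's centre is 200 mm above it); z up, x towards the slot's hinge side (roughly away from the robot), y along the hinge.
- flap (a joint): steel flap, 98 x 126 x 3 mm, hinged at box x = +50 mm, 199 mm up (two bracket plates); the free edge swings down inside. 0 rad = shut, level; stop at 1.3. Spring shuts it: 0.06 N m + 0.02 per rad (1.2 N at its middle), so the flask's weight cannot open it. Push down with flask foot, then fingers: closed along box x, 50 mm below the top, opened to 50 mm, they keep it off the flask.

How it is judged:
On the way:
1. the flap is pushed well open (more than 0.6 rad) while the small flask is still held in the fingers (value of joint flap above 0.6 rad and contact force between the fingers and small_flask above 0.5 N), for 0.1 s.
At the end, for the whole second after the job is handed in: the small flask lies or stands inside the broken-glass box (its origin within 100 mm of the box's middle in x and y and less than 130 mm above the worktop), the flap is shut to within 0.1 rad, and the large flask stands upright (within 0.17 rad) less than 30 mm from where it was (x of small_flask in the frame of glass_box between -0.1 and 0.1 m and y of small_flask in the frame of glass_box between -0.1 and 0.1 m and z of small_flask in the frame of glass_box below 0.13 m and value of joint flap below 0.1 rad and distance of large_flask from where it was at the start of the episode below 0.03 m and angle between large_flask's own z axis and vertical below 0.17 rad); the robot touches nothing.
It fails at once if the large flask is knocked over or moved more than 30 mm (distance of large_flask from where it was at the start of the episode above 0.03 m or angle between large_flask's own z axis and vertical above 0.35 rad).
It also fails if it takes over 40 s, if anything falls off the work surface, if the arm or the gripper's body presses on something with over 40 N, if the wrist force passes 120 N, or if a joint passes its speed limit or range.

## Working session

There is one attempt and no reset: what is moved stays moved. The work goes in short steps, each a Python script; the robot and the scene stay as the last script left them, time stands still between calls to the robot, and variables do not carry over. Pictures are saved under pics/ and viewed, at most 10 in all, crops included, and the job is handed in when it is done.

```bash
mkdir -p pics
python3 - <<'E'
from bench import manip
import cv2, numpy as np
for c in ("top","side"):
    p,d=manip.grab_frame(c); cv2.imwrite(f"pics/{c}0.png",p[:,:,::-1]); np.save(f"pics/{c}d.npy",d)
    for n in ("small_flask","large_flask","glass_box","flap"):
        print(c,n,[(np.round(r["at"],3).tolist(),round(r["confidence"],2)) for r in manip.look_for(c,n)])
    print(manip.get_calibration(c))
print(manip.current_time())
E
```

```text
top small_flask []
top large_flask [([0.512, -0.121, 0.046], 0.78)]
top glass_box [([0.46, 0.109, 0.2], 0.64)]
top flap [([0.514, 0.104, 0.198], 0.93)]
{'camera_matrix': array([[447.95898243,   0.        , 318.52017516],
       [  0.        , 447.95898243, 207.96411661],
       [  0.        ,   0.        ,   1.        ]]), 'k1': -0.02702343588530868, 'R': array([[-0.45295691, -0.89137705, -0.01664306],
       [-0.7072333 ,  0.3706244 , -0.60204536],
       [ 0.54281774, -0.26093008, -0.79828842]]), 't': array([0.21384814, 0.47487526, 0.95857734])}
side small_flask []
side large_flask [([0.52, -0.131, 0.089], 0.48)]
side glass_box [([0.499, 0.162, 0.202], 0.68)]
side flap [([0.514, 0.106, 0.198], 0.65)]
{'camera_matrix': array([[411.86160647,   0.        , 320.59172929],
       [  0.        , 411.86160647, 200.43095647],
       [  0.        ,   0.        ,   1.        ]]), 'k1': -0.03505020146895973, 'R': array([[-0.96652257, -0.2558794 , -0.01896975],
       [-0.1688994 ,  0.69014472, -0.70368548],
       [ 0.19315049, -0.67692392, -0.71025833]]), 't': array([0.50525406, 0.22888394, 1.04489257])}
0.5
```

View pics/top0.png

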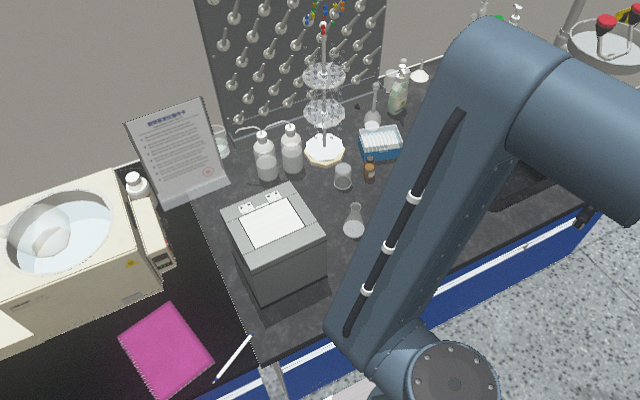

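View pics/side0.png

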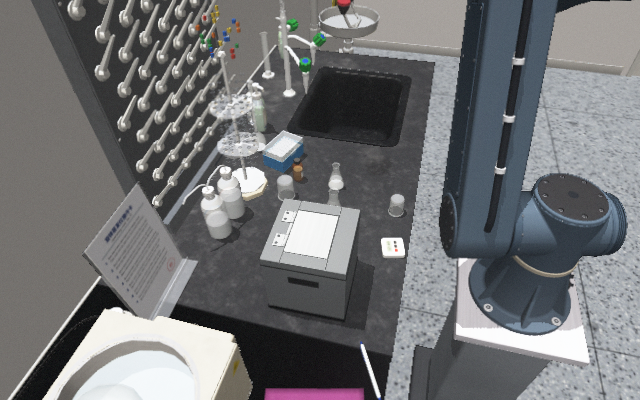

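Top view: a flask at (353,220), the box slot at (270,220), and the arm hiding the area to its right. Side view: flask feet near (335,185), with another flask at (334,200) half behind the box. I'll swing the arm away and zoom in.

```bash
cat > h.py <<'E'
from bench import manip
import cv2, numpy as np
def ray(c,u,v):
    k=manip.get_calibration(c); K=k["camera_matrix"]
    n=cv2.undistortPoints(np.array([[[u,v]]],float),K,np.array([k["k1"],0,0,0.]))[0,0]
    return k["R"].T@np.array([n[0],n[1],1]), -k["R"].T@k["t"]
def atz(c,u,v,z):
    d,o=ray(c,u,v); return o+d*(z-o[2])/d[2]
def proj(c,X):
    k=manip.get_calibration(c); return cv2.projectPoints(np.atleast_2d(np.array(X,float)),cv2.Rodrigues(k["R"])[0],k["t"],k["camera_matrix"],np.array([k["k1"],0,0,0.]))[0][:,0]
E
python3 - <<'E'
from h import *
q=list(manip.current_qpos()); q[0]=-2.1; manip.move_j(q)
out=[]
for c in ("top","side"):
    p,d=manip.grab_frame(c); cv2.imwrite(f"pics/{c}1.png",p[:,:,::-1]); np.save(f"pics/{c}d.npy",d)
    for n in ("small_flask","large_flask"):
        print(c,n,[(np.round(r["at"],3).tolist(),round(r["confidence"],2)) for r in manip.look_for(c,n)])
    u0,v0=(320,150) if c=="top" else (280,150)
    cr=p[v0:v0+100,u0:u0+130,::-1]; out.append(cv2.resize(cr,None,fx=6,fy=6,interpolation=cv2.INTER_CUBIC)); 
cv2.imwrite("pics/ctop.png",out[0]);cv2.imwrite("pics/cside.png",out[1])
print(manip.current_time())
E
```

```text
top small_flask [([0.536, -0.269, 0.041], 0.58)]
top large_flask [([0.511, -0.125, 0.046], 0.67)]
side small_flask [([0.538, -0.259, 0.038], 0.59)]
side large_flask [([0.518, -0.13, 0.089], 0.48)]
2.3167
```

View pics/ctop.png

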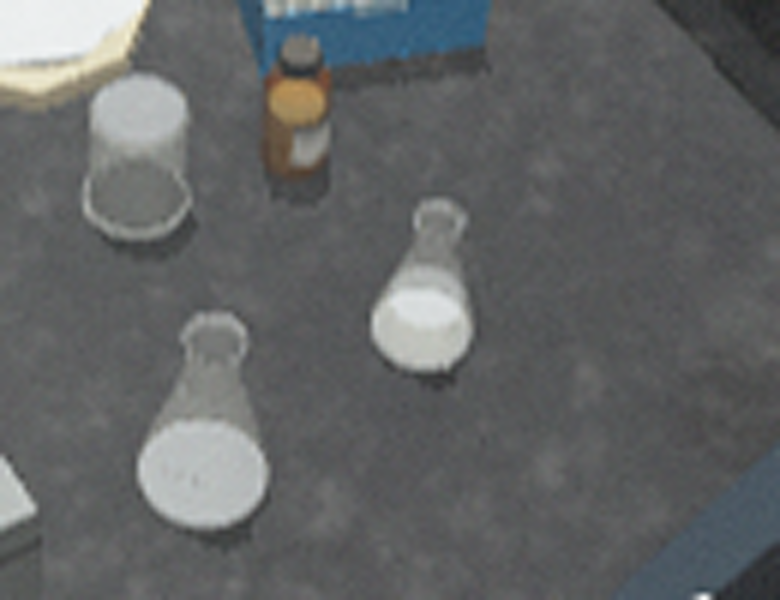

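View pics/cside.png

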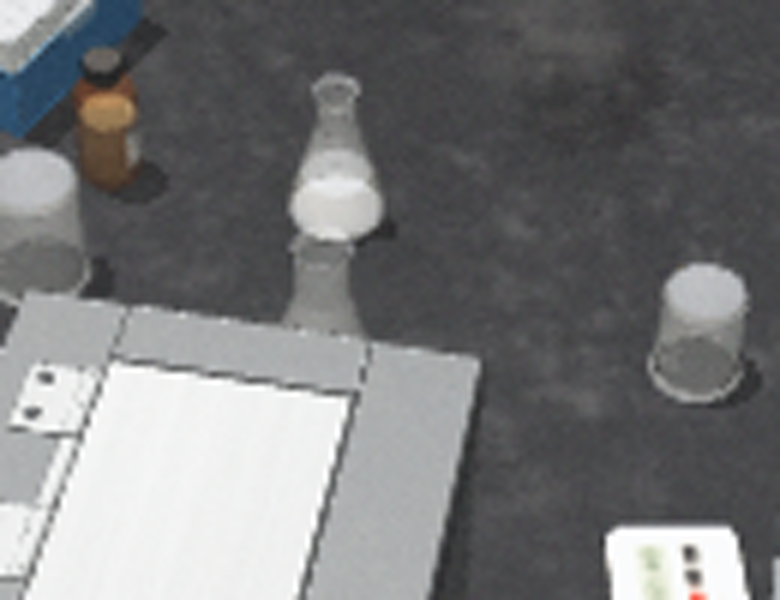

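Small flask: top crop mouth (440,220), foot about (422,330); side crop mouth (336,94). The large flask stands nearer the box. Next, the flask position by rim triangulation and the box pose from depth.

Run:
```python
from h import *
for c,uv in (("top",(320+440/6,150+220/6)),("side",(280+336/6,150+94/6))): print("rim",atz(c,*uv,0.088))
for c,uv in (("top",(320+422/6,150+326/6)),("side",(280+337/6,150+205/6))): print("foot",atz(c,*uv,0.003))
for c,uv in (("top",(320+214/6,150+340/6)),("side",(280+322/6,150+248/6))): print("Lrim",atz(c,*uv,0.108))
V,U=np.mgrid[0:400,0:640]
for c in ("top","side"):
    d=np.load(f"pics/{c}d.npy"); k=manip.get_calibration(c)
    n=cv2.undistortPoints(np.stack([U,V],-1).reshape(-1,1,2).astype(float),k["camera_matrix"],np.array([k["k1"],0,0,0.]))[:,0]
    P=(np.c_[n,np.ones(len(n))]*d.reshape(-1,1)-k["t"])@k["R"]
    m=(d.ravel()>0)&(abs(P[:,2]-.2)<.006)&(P[:,0]>.3)&(P[:,0]<.75)&(P[:,1]>-.08)&(P[:,1]<.3)
    mask=m.reshape(400,640).astype(np.uint8); nn,l,s,_=cv2.connectedComponentsWithStats(mask)
    b=1+np.argmax(s[1:,4]); q=P[(l==b).ravel()]
    print(c,len(q),q[:,2].mean(),cv2.minAreaRect((q[:,:2]*1000).astype(np.float32)))
q=np.array(manip.current_qpos()); print(q)
```

```text
rim [ 0.53907224 -0.27033777  0.088     ]
rim [ 0.54194784 -0.26415777  0.088     ]
foot [ 0.54106473 -0.27285079  0.003     ]
foot [ 0.54259769 -0.27200386  0.003     ]
Lrim [ 0.51424984 -0.13381932  0.108     ]
Lrim [ 0.51753997 -0.13191712  0.108     ]
top 5407 0.20057024087697853 ((509.45550537109375, 101.68328857421875), (193.8120574951172, 190.72756958007812), 1.98025643825531)
side 5464 0.1989103621557052 ((512.3021850585938, 102.60939025878906), (190.6608428955078, 192.82553100585938), 1.8301502466201782)
[-2.09912978e+00  3.50699718e-01  1.65193538e+00  4.28052533e-05
  1.13909574e+00 -8.46148951e-02]
```

```bash
cat >> h.py <<'E'
a=np.deg2rad(1.9); bx=np.array([np.cos(a),np.sin(a),0]); by=np.array([-bx[1],bx[0],0])
B=np.array([.511,.102,0]); F=np.array([.541,-.270,0])
def rot(s):
    z=np.array([0,0,-1.]); y=s*bx; return np.c_[np.cross(y,z),y,z]
def up(p,z): return [p[0],p[1],z]
T=B-.006*bx
E
python3 - <<'E'
from h import *
for s in (1,-1):
    for p in (up(F,.2),up(F,.052),up(F,.31),up(T,.31),up(T,.148)):
        r=manip.inverse_kinematics(p,rot(s)); print(s,None if r is None else np.round(r,2))
s=min((1,-1),key=lambda s:abs(manip.inverse_kinematics(up(F,.2),rot(s))[5])+abs(manip.inverse_kinematics(up(T,.2),rot(s))[5]))
print("s",s); open("s.txt","w").write(str(s))
manip.set_gripper(1.0)
manip.move_ptp(up(F,.2),rot(s)); manip.move_l(up(F,.052),max_speed=.12)
f0=manip.current_force()
manip.set_gripper(0,effort=50)
print("w",manip.current_grip_width(),"f",manip.current_grip_force(),manip.current_ee_pos(),f0)
manip.move_l(up(F,.31),max_speed=.15)
print("w",manip.current_grip_width(),"f",manip.current_grip_force(),manip.current_time())
p,d=manip.grab_frame("side"); cv2.imwrite("pics/g.png",p[:,:,::-1])
E
```

```text
1 [-0.54  0.48  1.54 -0.    1.12 -0.57]
1 [-0.54  0.67  1.63 -0.    0.84 -0.57]
1 [-0.54  0.39  1.4  -0.    1.35 -0.57]
1 [ 0.11  0.21  1.64 -0.    1.29  0.08]
1 [ 0.11  0.4   1.82 -0.    0.93  0.08]
-1 [-0.54  0.48  1.54 -0.    1.12  2.57]
-1 [-0.54  0.67  1.63 -0.    0.84  2.57]
-1 [-0.54  0.39  1.4  -0.    1.35  2.57]
-1 None
-1 NoneTraceback (most recent call last):
  File "<stdin>", line 5, in <module>
  File "<stdin>", line 5, in <lambda>
TypeError: 'NoneType' object is not subscriptable
```

Run:
```python
from h import *
s=1
manip.set_gripper(1.0)
manip.move_ptp(up(F,.2),rot(s)); manip.move_l(up(F,.052),max_speed=.12)
f0=manip.current_force()
manip.set_gripper(0,effort=50)
print("w",manip.current_grip_width(),"f",manip.current_grip_force(),manip.current_ee_pos(),f0)
manip.move_l(up(F,.31),max_speed=.15)
print("w",manip.current_grip_width(),"f",manip.current_grip_force(),manip.current_time())
p,d=manip.grab_frame("side"); cv2.imwrite("pics/g.png",p[:,:,::-1])
```

```text
w 0.3696255088781536 f 48.74751140247099 [ 0.5412042  -0.27015644  0.05247169] [ 0.25572606  0.42885476 -1.40137429]
w 0.3692236667284541 f 48.69266134046484 9.1833
```

View pics/g.png

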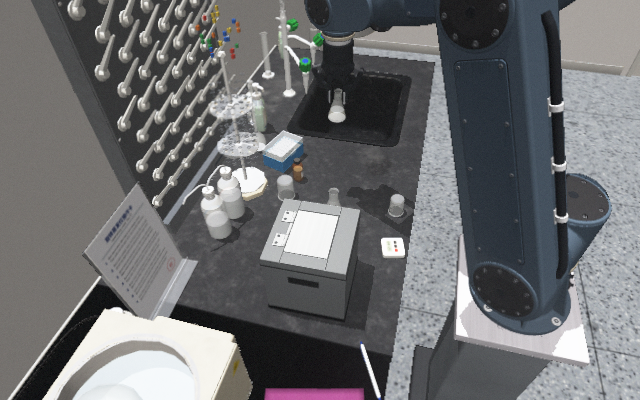

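The flask hangs upright in the fingers at (337,108), and the large flask is undisturbed at (334,198). Moving to the box.

Run:
```python
from h import *
manip.move_l(up(T,.31),max_speed=.2)
print(manip.current_grip_width())
manip.move_l(up(T,.20),max_speed=.08)
print("mid",manip.current_force(),manip.current_grip_width())
manip.move_l(up(T,.148),max_speed=.06)
print("in",manip.current_force(),manip.current_ee_pos(),"w",manip.current_grip_width(),"f",manip.current_grip_force(),manip.current_time())
for c,(u,v) in (("side",(230,120)),("top",(190,120))):
    p,d=manip.grab_frame(c); cv2.imwrite(f"pics/in_{c}.png",cv2.resize(p[v:v+180,u:u+240,::-1],None,fx=3,fy=3))
```

```text
0.3668995660597996
mid [-1.43471194  0.78922194 -0.58078846] 0.3671688926150147
in [16.19481952  3.96050784  6.97922951] [0.50892278 0.10229441 0.14953258] w 0.3610430476253934 f 59.2863993847277 13.7917
```

View pics/in_side.png

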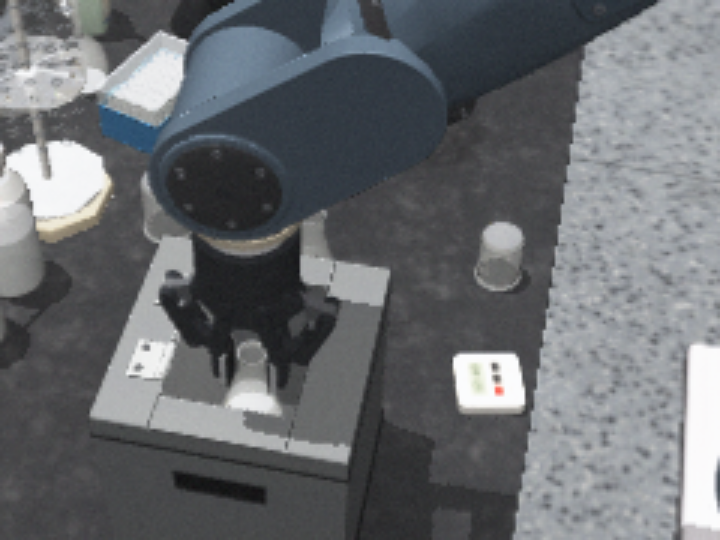

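View pics/in_top.png

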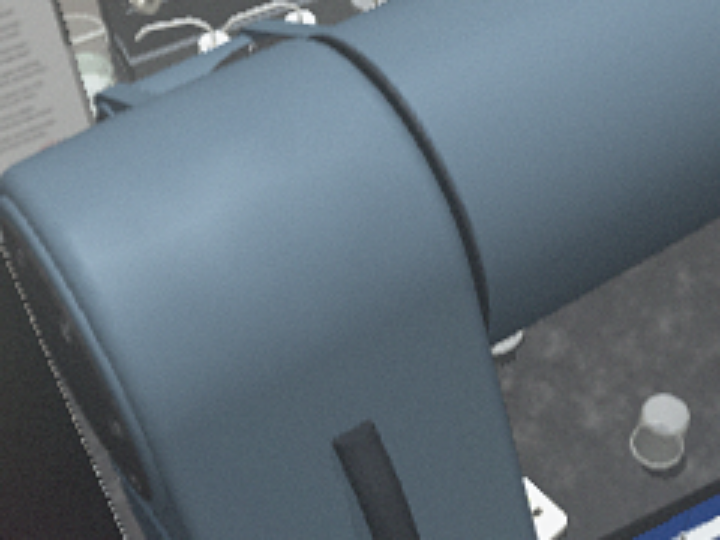

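The top view is blocked by the arm. In the side view the flask is in the slot at about (255,390), with the near-side knuckle (335,310) by the slot edge. The +16 N in x suggests contact with that edge, so I'll shift to +x.

Run:
```python
from h import *
for c in (-.003,0,.003):
    manip.move_l(up(B+c*bx,.148),max_speed=.03)
    f=manip.current_force(); print(c,f,manip.current_ee_pos(),manip.current_grip_width(),manip.current_grip_force())
    if f[0]<2: break
print(manip.current_time())
```

```text
-0.003 [8.83407514 1.15305474 2.19592001] [0.50927592 0.10201247 0.14803809] 0.3662080229549989 59.444411942968145
0 [-4.76757339  1.2198965   1.02466718] [0.50972335 0.10192785 0.14696436] 0.36786049093703554 59.19180199736729
14.3917
```

Run:
```python
from h import *
P=B-.003*bx
for z in (.152,.156):
    manip.move_l(up(P,z),max_speed=.03)
    print(z,manip.current_force(),manip.current_ee_pos(),manip.current_grip_force())
p,d=manip.grab_frame("side"); cv2.imwrite("pics/in2.png",cv2.resize(p[170:270,260:380,::-1],None,fx=6,fy=6,interpolation=cv2.INTER_CUBIC))
print(manip.current_time())
```

```text
0.152 [-1.42133154  0.55347301  1.53728197] [0.50797226 0.10189294 0.15220277] 59.435262830229476
0.156 [-0.64697636 -0.27344789  0.68082921] [0.50831793 0.10189846 0.15634399] 59.42724918946624
15.0417
```

View pics/in2.png

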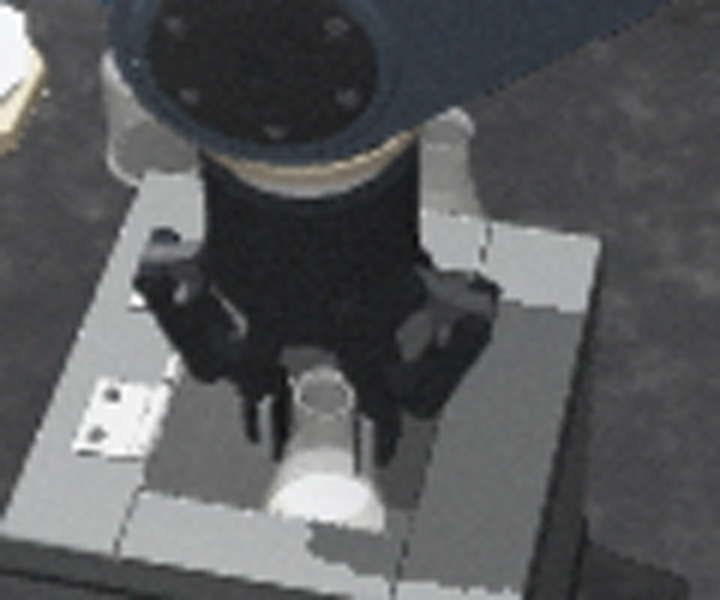

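The flask (325,430) is upright in the open slot, and the linkage is just clear of both slot edges. Opening gradually and watching the force.

Run:
```python
from h import *
for o in (.45,.52,.59):
    manip.set_gripper(o)
    f=manip.current_force(); print(o,np.round(f,1),manip.current_grip_width(),manip.current_grip_force())
    if np.linalg.norm(f)>20: break
manip.dwell(.4)
p,d=manip.grab_frame("side"); cv2.imwrite("pics/rel.png",cv2.resize(p[170:270,260:380,::-1],None,fx=6,fy=6,interpolation=cv2.INTER_CUBIC))
print(manip.current_force(),manip.current_time())
```

```text
0.45 [-0.5 -0.1  1.6] 0.4478086265502302 0.7847251603379846
0.52 [-1.7 -0.1  0.4] 0.5206349790261243 0.8604277018457651
0.59 [-2.3  0.1 -0.6] 0.5899787663409893 0.9561672876589
[-2.82693137 -0.16010494 -0.09495668] 16.2
```

View pics/rel.png

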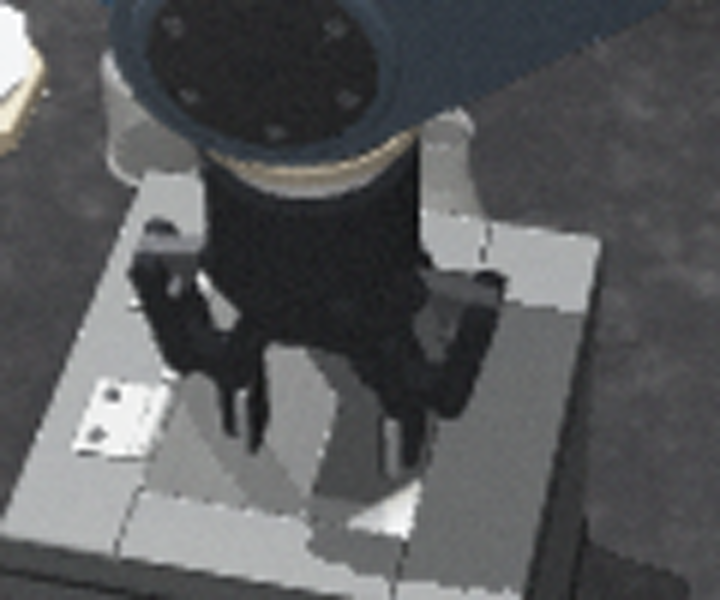

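The fingers are empty and the flask has dropped out of view, with the flap held by the hinge-side finger at (240,400). Withdrawing.

Run:
```python
from h import *
P=B-.003*bx
manip.move_l(up(P,.33),max_speed=.12)
print(manip.current_force())
q=list(manip.current_qpos()); q[0]=-1.3; manip.move_j(q)
p,d=manip.grab_frame("side"); cv2.imwrite("pics/end.png",p[:,:,::-1])
manip.grab_frame("top")
for n in ("small_flask","large_flask","flap"):
    for c in ("side","top"): print(c,n,[(np.round(r["at"],3).tolist(),round(r["confidence"],2)) for r in manip.look_for(c,n)])
print(manip.current_time())
```

```text
[ 0.26857584 -0.35609332  1.18097562]
side small_flask []
top small_flask []
side large_flask [([0.516, -0.13, 0.09], 0.47)]
top large_flask [([0.526, -0.113, 0.053], 0.6), ([0.461, 0.108, 0.198], 0.44)]
side flap [([0.513, 0.103, 0.196], 0.69)]
top flap [([0.512, 0.1, 0.199], 0.6)]
20.5833
```

View pics/end.png

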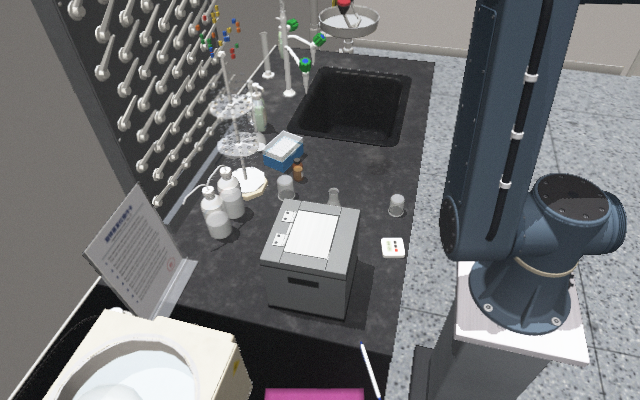

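The flap is shut at (312,235), the small flask is no longer on the worktop, and the large flask stands at (334,198) as before.

```bash
python3 -c "
from bench import manip
print(manip.sign_off())"
```

```text
the job is handed in; nothing more can be done
None
```

I handed the job in at about 20.6 s: I released the small flask through the open flap into the box (once released it was no longer in view), the flap is shut, and the large flask stands where it was; no verdict was returned.

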